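# Turn round the row of jigsaw sorting jars

### The arm

A 7-joint arm with a two-finger parallel gripper is mounted at the origin on the work surface. World frame = base frame: x ahead of the robot, y to its left, z up, the work surface at z = 0. Lengths are in m, angles in rad, forces in N, time in s.
With the tool pointing down it reaches from about 0.425 to 0.925 m from the base axis. Payload 6.8 kg.
Tool frame: the origin (TCP) lies at the very end of the fingers, on their centre line; the grasp point (between the pads) lies robot.tcp_to_grasp behind it (robot.tcp_to_grasp is the distance from the TCP to the grasp point, in m); z points along the fingers, y is the line along which they close (so a half turn about z gives the same grasp; the last joint's range is limited). The gripper opens to 88 mm and grips with 3 to 60 N. Pads are 20 mm wide; open, the fingers measure 115 mm over their backs; the gripper's body (75 mm by 178 mm) begins 61 mm behind the grasp point.
Start: joints at [-1.229, 0.477, 0.022, 1.555, -0.011, 1.109, -0.083], TCP at [0.293, 0.608, 0.223] pointing down, gripper open.
Joint ranges: [-2.96, 2.96], [-0.34, 2.1], [-1.41, 1.46], [0.24, 2.44], [-1.37, 4.51], [0.17, 1.92], [-2.96, 2.96]. Speed limits (rad/s): [2.39, 2.39, 3.14, 3.14, 3.14, 3.14, 3.14].

### API

Orientations are given as a unit quaternion [x, y, z, w].
In Python, from rig import robot gives the robot as it stands.
- The arm moves only by the tool apply_moves, never from a script. Its argument "plan" is a list of rows, each a list of 6 numbers: the shift along the world's x, y, z in units of 100 cm (1.0 is 100 cm), then the turn, a rotation vector about the world's x, y, z in units of 0.5 rad (1.0 is 0.5 rad). In form: [[dx, dy, dz, rx, ry, rz], ...]. A call has 1 to 10 rows; each row is the pose to reach, as a shift and turn from the pose commanded when the call began; what a row does not reach only later rows make up. A row lasts 1/12 s, in which the tool goes at most 41.7 mm and 7.16 degrees, less where a joint would pass 70% of its speed; a pose out of reach is approached as far as the arm can. A call with a number of a shift or a turn outside -1 to 1 is refused whole. A call with a gripper value outside its range is refused whole. "claw" is the opening, from -1 (shut) to 1 (fully open), set as the call begins (left out, the last holds). The fingers move at their own pace and stop on an object; "force" is the grip in N (left out, the last holds). Time passes only in rows, so rows that repeat a pose let the fingers close. It gives the time, the measured TCP pose, the force, the opening and the grip force at its end, in the units of the state.
- robot.get_obs(): the state, without advancing time (a new reading comes with each control period).
- robot.grab_frame(name): name is "scene" or "top" or "wrist"; returns the picture (384x512x3 uint8, red, green, blue); there is no depth.
- robot.get_calibration(name): a dict with "intrinsics" (3x3 intrinsics, pixels), "xyz" and "attitude" of the camera in the world; the wrist camera has in their place "hand_eye" (4x4, takes a point from camera to tool coordinates, whose origin is the TCP and whose axes are the flange's). Camera axes: x right, y down, z forward; pixel columns grow to the right and rows downward; lengths in m; the calibration is good to about 2 mm. A picture is of the moment at which its call begins: read the wrist's pose just before it. get_calibration takes no time and is no camera call.
- robot.finish_job(): hands the job in; it is judged then, once.
Trained networks look in the newest picture that a camera, given by its name, has taken for a name from the list of things; names that differ only in an ending like _2 or _b are one class to them, and where a whole thing is asked for, a point or a joint stands for the part that bears it (a point fixed in the world has none). Each returns a list of dicts, best first, with "confidence" (0 to 1); they miss things now and then, are a little off and sometimes report something else, mostly with a low value. They report only what shows in the picture. A call takes as long as a camera call. They do not tell look-alikes from the thing itself.
- robot.find_in(camera, query): "location" ([column, row] in pixels, amid what is visible of it).
- robot.trace(camera, query): "pixels" (384x512 bool, what is visible of it) and "location" ([column, row] in pixels, amid what is visible of it).
The state is a dict: "time": time; "joint_positions": joint angles; "qd": joint speeds; "tau": joint torques, N m; "position": TCP position; "eef_rot": TCP orientation; "force": force on the tool from outside, world axes, zero at the start; "torque": the same for the moment, N m; "opening": finger opening in m; "finger_force": force on a finger pad.
Only numpy, scipy, OpenCV 4.12 (cv2) and the standard library are available. Lean on these libraries where they do the work, as an engineer would, in place of code of your own. Each camera call takes 0.05 s, during which the arm holds its last target. There are 200 camera calls.

### The job

Move the four jars of sorted jigsaw pieces from the light wooden tray to the empty black tray, in reverse order, because the puzzler now sits on the other side: the jar that stood nearest the brass ball of the wooden tray goes to the compartment farthest from the brass ball of the black tray, the second nearest to the second farthest, and so on. One jar to a compartment, standing upright flat on its floor, all let go; on the way no jar may be tipped over.

Things in the scene. Friction and masses are not known exactly. Their poses are not given: they have to be found in the camera images.
- blue_jar: Loose upright screw jar with a blue lid, clear wall and blue jigsaw pieces inside: a plain cylinder 40 mm across and 70 mm tall, lid the top 18 mm, 60 to 130 g. Origin: centre of its underside, z up its axis; its yaw has no meaning. It starts standing on the blue pad. May be gripped anywhere on its side from above.
- green_jar: Loose upright screw jar with a green lid, clear wall and green jigsaw pieces inside: a plain cylinder 40 mm across and 70 mm tall, lid the top 18 mm, 60 to 130 g. Origin: centre of its underside, z up its axis; its yaw has no meaning. It starts standing on the green pad. May be gripped anywhere on its side from above.
- yellow_jar: Loose upright screw jar with a yellow lid, clear wall and yellow jigsaw pieces inside: a plain cylinder 40 mm across and 70 mm tall, lid the top 18 mm, 60 to 130 g. Origin: centre of its underside, z up its axis; its yaw has no meaning. It starts standing on the yellow pad. May be gripped anywhere on its side from above.
- red_jar: Loose upright screw jar with a red lid, clear wall and red jigsaw pieces inside: a plain cylinder 40 mm across and 70 mm tall, lid the top 18 mm, 60 to 130 g. Origin: centre of its underside, z up its axis; its yaw has no meaning. It starts standing on the red pad. May be gripped anywhere on its side from above.
- blue_pad: Flat square blue pad, 60 x 60 mm and 3 mm thick, fixed on the floor of the storage tray in the compartment where the blue jar starts; its colour shows all round the jar. It stays behind and so still shows the old order. Origin: centre of its underside.
- green_pad: Flat square green pad, 60 x 60 mm and 3 mm thick, fixed on the floor of the storage tray in the compartment where the green jar starts; its colour shows all round the jar. It stays behind and so still shows the old order. Origin: centre of its underside.
- yellow_pad: Flat square yellow pad, 60 x 60 mm and 3 mm thick, fixed on the floor of the storage tray in the compartment where the yellow jar starts; its colour shows all round the jar. It stays behind and so still shows the old order. Origin: centre of its underside.
- red_pad: Flat square red pad, 60 x 60 mm and 3 mm thick, fixed on the floor of the storage tray in the compartment where the red jar starts; its colour shows all round the jar. It stays behind and so still shows the old order. Origin: centre of its underside.
- storage_tray: Light wood tray, full at the start. Fixed, 74 x 320 mm. Origin: on the table under the middle of the row; y runs along the row to the end with the 20 mm brass ball (at y=+160, top 40 high). 4 open compartments, centres x=0, y=+105, +35, -35, -105 mm, each 64 x 65 mm inside; floor 5 mm, wall tops 17 mm above the table. Either tray may be the nearer; both balls lie to the robot's left.
- table_tray: Black plastic tray with grey-lined floor, empty at the start. Fixed, 74 x 320 mm. Origin: on the table under the middle of the row; y runs along the row to the end with the 20 mm brass ball (at y=+160, top 40 high). 4 open compartments, centres x=0, y=+105, +35, -35, -105 mm, each 64 x 65 mm inside; floor 5 mm, wall tops 17 mm above the table. Jars are to stand on this floor.
Not all that is in view belongs to the job. What is shaped like the yellow_jar but pink or purple is not meant.

How it is judged:
At the end, for the whole second after the job is handed in: Each jar stands in the black tray in the mirror place of its old one, counted from the brass balls (pads show the old places): within 15 mm of the compartment centre along each tray axis, underside within 4 mm of the floor, within 0.1 rad of upright, under 0.02 m/s and 0.2 rad/s (((y of blue_pad in the frame of storage_tray between 0.085 and 0.125 m and y of blue_jar in the frame of table_tray between -0.12 and -0.09 m) or (y of blue_pad in the frame of storage_tray between 0.015 and 0.055 m and y of blue_jar in the frame of table_tray between -0.05 and -0.02 m) or (y of blue_pad in the frame of storage_tray between -0.055 and -0.015 m and y of blue_jar in the frame of table_tray between 0.02 and 0.05 m) or (y of blue_pad in the frame of storage_tray between -0.125 and -0.085 m and y of blue_jar in the frame of table_tray between 0.09 and 0.12 m)) and x of blue_jar in the frame of table_tray between -0.015 and 0.015 m and z of blue_jar in the frame of table_tray between 0.001 and 0.009 m and angle between each of blue_jar, green_jar, yellow_jar, red_jar's own z axis and vertical below 0.1 rad and linear speed of each of blue_jar, green_jar, yellow_jar, red_jar below 0.02 m/s and angular speed of each of blue_jar, green_jar, yellow_jar, red_jar below 0.2 rad/s and ((y of green_pad in the frame of storage_tray between 0.085 and 0.125 m and y of green_jar in the frame of table_tray between -0.12 and -0.09 m) or (y of green_pad in the frame of storage_tray between 0.015 and 0.055 m and y of green_jar in the frame of table_tray between -0.05 and -0.02 m) or (y of green_pad in the frame of storage_tray between -0.055 and -0.015 m and y of green_jar in the frame of table_tray between 0.02 and 0.05 m) or (y of green_pad in the frame of storage_tray between -0.125 and -0.085 m and y of green_jar in the frame of table_tray between 0.09 and 0.12 m)) and x of green_jar in the frame of table_tray between -0.015 and 0.015 m and z of green_jar in the frame of table_tray between 0.001 and 0.009 m and ((y of yellow_pad in the frame of storage_tray between 0.085 and 0.125 m and y of yellow_jar in the frame of table_tray between -0.12 and -0.09 m) or (y of yellow_pad in the frame of storage_tray between 0.015 and 0.055 m and y of yellow_jar in the frame of table_tray between -0.05 and -0.02 m) or (y of yellow_pad in the frame of storage_tray between -0.055 and -0.015 m and y of yellow_jar in the frame of table_tray between 0.02 and 0.05 m) or (y of yellow_pad in the frame of storage_tray between -0.125 and -0.085 m and y of yellow_jar in the frame of table_tray between 0.09 and 0.12 m)) and x of yellow_jar in the frame of table_tray between -0.015 and 0.015 m and z of yellow_jar in the frame of table_tray between 0.001 and 0.009 m and ((y of red_pad in the frame of storage_tray between 0.085 and 0.125 m and y of red_jar in the frame of table_tray between -0.12 and -0.09 m) or (y of red_pad in the frame of storage_tray between 0.015 and 0.055 m and y of red_jar in the frame of table_tray between -0.05 and -0.02 m) or (y of red_pad in the frame of storage_tray between -0.055 and -0.015 m and y of red_jar in the frame of table_tray between 0.02 and 0.05 m) or (y of red_pad in the frame of storage_tray between -0.125 and -0.085 m and y of red_jar in the frame of table_tray between 0.09 and 0.12 m)) and x of red_jar in the frame of table_tray between -0.015 and 0.015 m and z of red_jar in the frame of table_tray between 0.001 and 0.009 m); the robot touches nothing.
It fails at once if the blue jar is tipped over (leans more than 0.8 rad) (angle between blue_jar's own z axis and vertical above 0.8 rad).
It fails at once if the green jar is tipped over (leans more than 0.8 rad) (angle between green_jar's own z axis and vertical above 0.8 rad).
It fails at once if the yellow jar is tipped over (leans more than 0.8 rad) (angle between yellow_jar's own z axis and vertical above 0.8 rad).
It fails at once if the red jar is tipped over (leans more than 0.8 rad) (angle between red_jar's own z axis and vertical above 0.8 rad).
It also fails if it takes over 104 s, if anything falls off the work surface, if the arm or the gripper's body presses on something with over 40 N, if the wrist force passes 120 N, or if a joint passes its speed limit or range.

## Working session

There is one attempt and no reset: what is moved stays moved. The work goes in short steps, Python scripts to look and compute and a tool call to move; the robot and the scene stay as the last step left them, time stands still between calls to the robot, and variables do not carry over. Pictures are saved under pics/ and viewed, at most 14 in all, crops included, and the job is handed in when it is done.

Besides the shell and the picture viewer there is one more tool, called after "Request:" by a JSON object that holds its "fn" and its "kwargs". apply_moves: Moves the arm, as the interface text tells. Its arguments: {"type":"object","properties":{"plan":{"type":"array","items":{"type":"array","items":{"type":"number","minimum":-1,"maximum":1}}},"claw":{"type":"number"},"force":{"type":"number"}},"required":["plan"]}

```bash
mkdir -p pics
cat > h.py <<'E'
import numpy as np, cv2
from scipy.spatial.transform import Rotation as R
from rig import robot
def ray(cam,px,o=None):
    c=robot.get_calibration(cam);K=np.array(c["intrinsics"]);d=np.linalg.inv(K)@[px[0],px[1],1.]
    if cam=="wrist":
        o=o or robot.get_obs();H=np.array(c["hand_eye"]);Rt=R.from_quat(o["eef_rot"]).as_matrix()
        return Rt@H[:3,3]+o["position"],Rt@H[:3,:3]@d
    a=np.array(c["attitude"]);M=a if a.shape==(3,3) else R.from_quat(a).as_matrix()
    return np.array(c["xyz"]),M@d
def at(cam,px,z,o=None):
    p,d=ray(cam,px,o);return p+d*(z-p[2])/d[2]
def save(cam,n):
    im=robot.grab_frame(cam);cv2.imwrite(f"pics/{n}.png",cv2.cvtColor(im,cv2.COLOR_RGB2BGR));return im
E
python3 - <<'E'
from h import *
print(robot.get_obs(),robot.tcp_to_grasp)
for c in("top","scene"):
    im=save(c,c+"0"); print(robot.get_calibration(c))
    for q,z in(("blue_jar",.06),("green_jar",.06),("yellow_jar",.06),("red_jar",.06),("blue_pad",.008),("green_pad",.008),("yellow_pad",.008),("red_pad",.008),("storage_tray",.01),("table_tray",.01)):
        for d in robot.find_in(c,q)[:2]: print(c,q,np.round(d["location"]),round(d["confidence"],2),at(c,d["location"],z).round(3))
E
```

```text
{'time': 0.0, 'joint_positions': array([-1.22909333,  0.47778293,  0.02235524,  1.55639765, -0.01146618,
        1.10932611, -0.08310879]), 'qd': array([ 1.03565686e-03,  9.57562841e-04, -3.17141876e-04,  1.58163123e-03,
       -3.65231274e-04,  9.55376522e-05,  4.10279746e-04]), 'tau': array([-1.46458347e-03, -5.82858074e+01,  1.53411292e+00, -2.72625411e+01,
       -5.42796648e-02,  1.70714816e-02,  1.39487447e-04]), 'position': array([0.29325776, 0.60731745, 0.22171628]), 'eef_rot': array([ 2.23003103e-01,  9.74817326e-01, -8.85325146e-04, -1.15821543e-04]), 'force': array([-0.58547678,  0.41297142, -0.66334658]), 'torque': array([0.0028904 , 0.02063711, 0.00412631]), 'finger_force': 0.0, 'opening': 0.08763184302410439} 0.0187
{'intrinsics': array([[453.04893607,   0.        , 257.98454989],
       [  0.        , 453.04893607, 190.12173521],
       [  0.        ,   0.        ,   1.        ]]), 'xyz': array([ 0.38642473, -0.07899156,  0.7497965 ]), 'attitude': array([ 0.70848835, -0.70179882,  0.04370451, -0.06010483])}
top blue_jar [248. 200.] 0.58 [ 0.473 -0.048  0.06 ]
top green
[... 781 characters left out ...]
589371, 0.53279635]), 'attitude': array([ 0.55353286,  0.75684201, -0.28213086, -0.20296237])}
scene blue_jar [262. 173.] 0.8 [ 0.485 -0.041  0.06 ]
scene green_jar [225. 162.] 0.7 [ 0.479 -0.105  0.06 ]
scene yellow_jar [239. 120.] 0.98 [ 0.371 -0.118  0.06 ]
scene yellow_jar [135. 147.] 0.82 [ 0.492 -0.263  0.06 ]
scene red_jar [305. 188.] 0.86 [0.496 0.031 0.06 ]
scene blue_pad [273. 194.] 0.78 [ 0.479 -0.021  0.008]
scene green_pad [237. 179.] 0.59 [ 0.465 -0.091  0.008]
scene yellow_pad [201. 174.] 0.69 [ 0.472 -0.156  0.008]
scene yellow_pad [276. 199.] 0.28 [ 0.489 -0.013  0.008]
scene red_pad [315. 205.] 0.91 [0.482 0.05  0.008]
scene table_tray [230. 271.] 0.8 [ 0.642 -0.042  0.01 ]
```

View pics/top0.png

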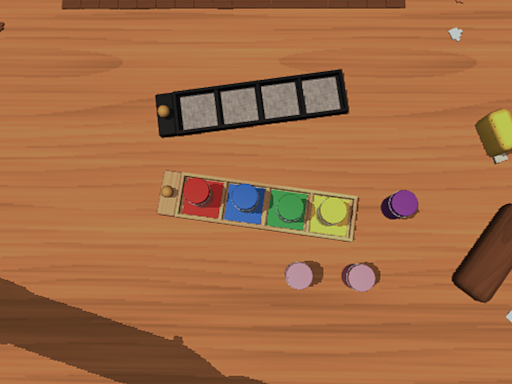

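View pics/scene0.png

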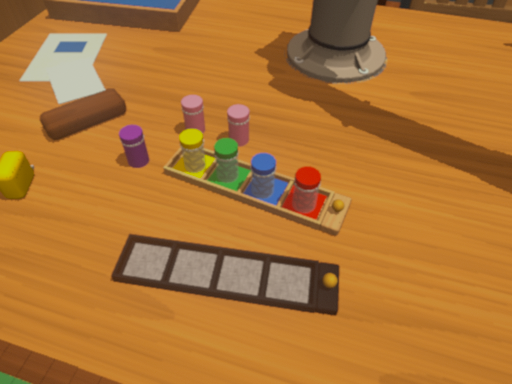

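Top view: wooden tray with its ball at (167,191), then red (200,194), blue (246,198), green (291,207), yellow (333,211). The black tray's ball is at (163,111), with grey floors at (198,110), (239,105), (280,100) and (321,95). Candidates for the yellow jar are yellow (333,211), purple (402,205) and pink (300,275)/(361,277). Only (333,211) has a yellow lid and stands on the yellow pad, and I'll confirm that in the wrist crop. Targets from the ball of the black tray outward: yellow, green, blue, red.

Run:
```python
from h import *
im=cv2.imread("pics/top0.png");hsv=cv2.cvtColor(im,cv2.COLOR_BGR2HSV)
m=((hsv[...,1]<70)&(hsv[...,2]>90)).astype(np.uint8);m[:60]=0;m[150:]=0;m[:,:150]=0;m[:,360:]=0
n,l,s,c=cv2.connectedComponentsWithStats(m)
P=[]
for i in range(1,n):
    if s[i,4]>300: p=at("top",c[i],.005);P.append(p);print("floor",c[i].round(),s[i,4],p.round(4))
P=np.array(sorted(P,key=lambda p:-p[1]));v=P[0]-P[-1];print("len",np.linalg.norm(v)/3,"dir",v[:2]/np.linalg.norm(v),"yaw of y axis",np.arctan2(v[1],v[0])-np.pi/2)
# jars: triangulate trace centroids
robot.grab_frame("top");T={}
for q,px in dict(red_jar=(200,194),blue_jar=(246,198),green_jar=(291,207),yellow_jar=(333,211)).items():
    D=[d for d in robot.trace("top",q) if np.hypot(*(np.array(d["location"])-px))<20]
    if D:
        ys,xs=np.nonzero(D[0]["pixels"]);T[q]=((xs.min()+xs.max())/2,(ys.min()+ys.max())/2);print(q,xs.min(),xs.max(),ys.min(),ys.max(),at("top",T[q],.05).round(4))
robot.grab_frame("scene")
for q,px in dict(red_jar=(307,190),blue_jar=(263,178),green_jar=(226,164),yellow_jar=(191,150)).items():
    D=[d for d in robot.trace("scene",q) if np.hypot(*(np.array(d["location"])-px))<20]
    if D and q in T:
        ys,xs=np.nonzero(D[0]["pixels"]);p2=((xs.min()+xs.max())/2,(ys.min()+ys.max())/2)
        A=[];b=[]
        for cam,p in(("top",T[q]),("scene",p2)):
            o,d=ray(cam,p);d/=np.linalg.norm(d);M=np.eye(3)-np.outer(d,d);A.append(M);b.append(M@o)
        print("tri",q,np.linalg.lstsq(np.vstack(A),np.hstack(b),rcond=None)[0].round(4))
for n_,p,z in(("sball",(167,191),.03),("bball",(163,111),.03)):print(n_,at("top",p,z).round(4))
```

```text
floor [321.  95.] 1118 [ 0.6627 -0.1662  0.005 ]
floor [280. 100.] 1132 [ 0.6527 -0.0965  0.005 ]
floor [239. 106.] 1127 [ 0.6427 -0.027   0.005 ]
floor [198. 111.] 1130 [0.6328 0.0425 0.005 ]
len 0.07029593464699854 dir [-0.14193259  0.98987633] yaw of y axis 0.14241350016138354
red_jar 183 213 179 208 [0.4839 0.0317 0.05  ]
blue_jar 231 257 184 214 [ 0.4758 -0.0405  0.05  ]
green_jar 277 302 194 223 [ 0.4615 -0.1113  0.05  ]
yellow_jar 315 345 198 226 [ 0.4566 -0.1738  0.05  ]
tri blue_jar [ 0.4767 -0.0411  0.0448]
tri green_jar [ 0.462  -0.1115  0.0454]
tri yellow_jar [ 0.457  -0.1742  0.0451]
sball [0.4903 0.0852 0.03  ]
bball [0.6242 0.0973 0.03  ]
```

Request:
{"fn": "apply_moves", "kwargs": {"plan": [[0.15,-0.34,0.05,0,0,-1],[0.15,-0.34,0.05,0,0,-1],[0.15,-0.34,0.05,0,0,-1],[0.15,-0.34,0.05,0,0,-1],[0.15,-0.34,0.05,0,0,-1],[0.15,-0.34,0.05,0,0,-1],[0.15,-0.34,0.05,0,0,-1],[0.15,-0.34,0.05,0,0,-1],[0.15,-0.34,0.05,0,0,-1],[0.15,-0.34,0.05,0,0,-1]], "claw": 1, "force": 15}}

```text
time: 2.43
position: [0.4478, 0.2594, 0.2743]
eef_rot: [0.463, 0.887, 0.0, 0.002]
force: [0.2, -0.5, -0.8]
opening: 0.0878
finger_force: 0.0
```

Request:
{"fn": "apply_moves", "kwargs": {"plan": [[0.03,-0.34,0,0,0,-1],[0.03,-0.34,0,0,0,-1],[0.03,-0.34,0,0,0,-1],[0.03,-0.34,0,0,0,-1],[0.03,-0.34,0,0,0,-1],[0.03,-0.34,0,0,0,-1],[0.03,-0.34,0,0,0,-1],[0.03,-0.34,0,0,0,-1],[0.03,-0.34,0,0,0,-1],[0.03,-0.34,0,0,0,-1]]}}

```text
time: 3.27
position: [0.4734, -0.0752, 0.273]
eef_rot: [0.665, 0.746, 0.0, 0.0]
force: [0.1, 0.5, -0.7]
opening: 0.0877
finger_force: 0.0
```

Run:
```python
from h import *
o=robot.get_obs();print(o["position"],R.from_quat(o["eef_rot"]).as_matrix().round(3),o["time"],o["force"])
save("wrist","w0")
for q in("red_jar","blue_jar","green_jar","yellow_jar"):
    for d in robot.find_in("wrist",q)[:3]: print(q,np.round(d["location"]),round(d["confidence"],2),at("wrist",d["location"],.06,o).round(3))
```

```text
[ 0.47342675 -0.07524535  0.27302673] [[-0.114  0.993  0.001]
 [ 0.993  0.114 -0.   ]
 [-0.001  0.001 -1.   ]] 3.2667 [ 0.10903672  0.53117711 -0.72658469]
red_jar [284.  79.] 0.77 [0.489 0.03  0.06 ]
blue_jar [268. 142.] 0.6 [ 0.479 -0.042  0.06 ]
green_jar [245. 194.] 0.56 [ 0.459 -0.108  0.06 ]
yellow_jar [240. 244.] 0.89 [ 0.459 -0.173  0.06 ]
yellow_jar [171. 193.] 0.72 [ 0.368 -0.117  0.06 ]
yellow_jar [238. 320.] 0.64 [ 0.467 -0.285  0.06 ]
```

View pics/w0.png

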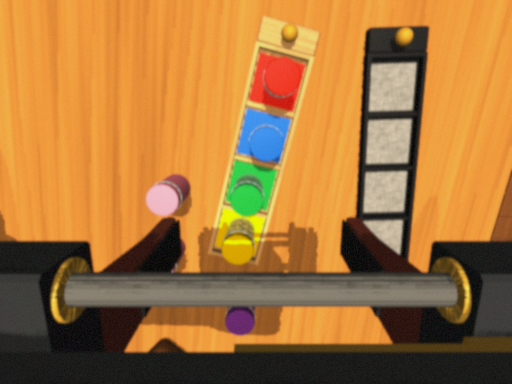

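Wrist view: the row is red (284,79), blue (268,142), green (245,194), yellow (240,244), each on its own pad. The pink (167,195) and purple (240,320) jars are outside the tray. All of this agrees with the triangulation. I'll take the yellow crop now and start with red.

```bash
python3 -c "
import cv2
im=cv2.imread('pics/w0.png')[170:335,130:330];cv2.imwrite('pics/cy.png',cv2.resize(im,None,fx=3,fy=3,interpolation=cv2.INTER_CUBIC))"
```

```text
(no output)
```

View pics/cy.png

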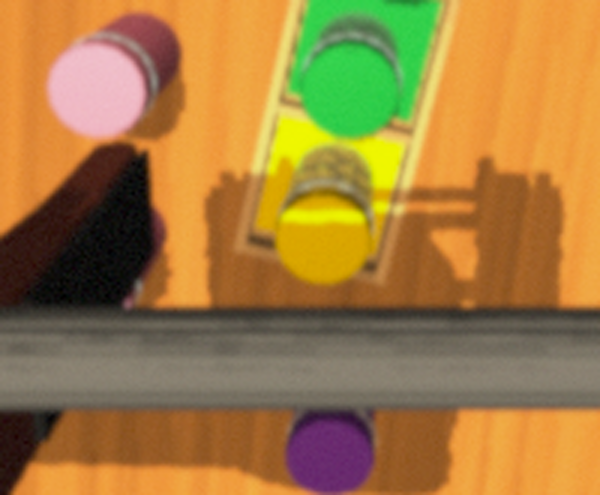

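Request:
{"fn": "apply_moves", "kwargs": {"plan": [[0.012,0.107,-0.1,0,0,0],[0.012,0.107,-0.1,0,0,0],[0.012,0.107,-0.1,0,0,0],[0.012,0.107,-0.1,0,0,0],[0.012,0.107,-0.13,0,0,0],[0.012,0.107,-0.16,0,0,0],[0.012,0.107,-0.19,0,0,0],[0.012,0.107,-0.22,0,0,0],[0.012,0.107,-0.242,0,0,0],[0.012,0.107,-0.242,0,0,0]]}}

```text
time: 4.35
position: [0.4823, 0.0363, 0.0271]
eef_rot: [0.662, 0.75, -0.003, -0.002]
force: [-0.7, 0.5, -0.3]
opening: 0.088
finger_force: 0.0
```

Request:
{"fn": "apply_moves", "kwargs": {"plan": [[0,0,0,0,0,0],[0,0,0,0,0,0],[0,0,0,0,0,0],[0,0,0,0,0,0],[0,0,0,0,0,0],[0,0,0,0,0,0],[0,0,0,0,0,0],[0,0,0,0,0,0]], "claw": -1, "force": 15}}

```text
time: 5.02
position: [0.4855, 0.0349, 0.0309]
eef_rot: [0.663, 0.749, 0.0, 0.0]
force: [-0.3, 1.4, 4.0]
opening: 0.0397
finger_force: 15.0
```

Crop: the jar at about (325,235) has a yellow lid and stands on the yellow pad. The pink and purple look-alikes are outside the tray. Red is gripped (opening 39.7 mm); next I lift it and carry it to the farthest compartment.

Request:
{"fn": "apply_moves", "kwargs": {"plan": [[0,0,0.03,0,0,0],[0,0,0.06,0,0,0],[0,0,0.1,0,0,0],[0.026,-0.028,0.12,0,0,0],[0.051,-0.057,0.12,0,0,0],[0.076,-0.086,0.12,0,0,0],[0.101,-0.114,0.12,0,0,0],[0.126,-0.142,0.12,0,0,0],[0.151,-0.17,0.12,0,0,0],[0.177,-0.2,0.12,0,0,0]]}}

```text
time: 5.85
position: [0.6631, -0.1659, 0.1502]
eef_rot: [0.663, 0.749, -0.0, -0.001]
force: [1.1, 0.4, -1.0]
opening: 0.0398
finger_force: 15.0
```

Request:
{"fn": "apply_moves", "kwargs": {"plan": [[0,0,0,0,0,0],[0,0,0,0,0,0],[0,0,-0.03,0,0,0],[0,0,-0.06,0,0,0],[0,0,-0.08,0,0,0],[0,0,-0.09,0,0,0],[0,0,-0.1,0,0,0],[0,0,-0.1,0,0,0],[0,0,-0.1,0,0,0]]}}

```text
time: 6.6
position: [0.6627, -0.1648, 0.0513]
eef_rot: [0.663, 0.749, 0.0, 0.0]
force: [0.2, 0.7, 0.6]
opening: 0.0396
finger_force: 15.0
```

Run:
```python
from h import *
o=robot.get_obs();print(o["position"],o["opening"],o["force"])
a=save("top","p1");b=save("scene","p1s")
cv2.imwrite("pics/p1c.png",np.vstack([cv2.resize(cv2.imread("pics/p1.png")[60:240,140:420],(560,360))]))
```

```text
[ 0.66272135 -0.16483915  0.05125612] 0.0395863150285079 [0.1699632  0.650534   0.60432212]
```

View pics/p1s.png

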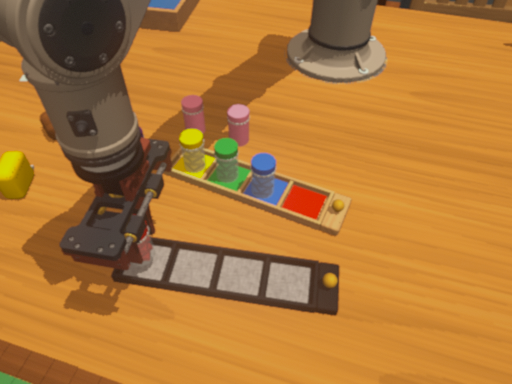

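The scene view shows the red jar held over the far compartment at (150,255). I'll lower it, release, and go up.

Request:
{"fn": "apply_moves", "kwargs": {"plan": [[0,0,-0.01,0,0,0],[0,0,-0.016,0,0,0],[0,0,-0.02,0,0,0],[0,0,-0.023,0,0,0],[0,0,-0.023,0,0,0],[0,0,-0.023,0,0,0]]}}

```text
time: 7.2
position: [0.6624, -0.1652, 0.0275]
eef_rot: [0.663, 0.748, -0.0, -0.0]
force: [-0.1, 0.2, 0.3]
opening: 0.0401
finger_force: 15.0
```

Request:
{"fn": "apply_moves", "kwargs": {"plan": [[0,0,0,0,0,0],[0,0,0,0,0,0],[0,0,0,0,0,0],[0,0,0,0,0,0],[0,0,0,0,0,0],[0,0,0.02,0,0,0],[0,0,0.05,0,0,0],[0,0,0.08,0,0,0],[0,0,0.12,0,0,0],[0,0,0.12,0,0,0]], "claw": 1}}

```text
time: 8.03
position: [0.6666, -0.167, 0.1557]
eef_rot: [0.663, 0.748, 0.003, 0.005]
force: [2.2, -0.2, 0.3]
opening: 0.0878
finger_force: 0.0
```

Request:
{"fn": "apply_moves", "kwargs": {"plan": [[-0.186,0.124,0,0,0,0],[-0.186,0.124,0,0,0,0],[-0.186,0.124,0,0,0,0],[-0.186,0.124,0,0,0,0],[-0.186,0.124,0,0,0,0],[-0.186,0.124,0,0,0,0],[-0.186,0.124,0,0,0,0],[-0.186,0.124,0,0,0,0]]}}

```text
time: 8.7
position: [0.4768, -0.0406, 0.1481]
eef_rot: [0.663, 0.749, 0.001, 0.0]
force: [0.1, -0.3, 0.3]
opening: 0.0878
finger_force: 0.0
```

Run:
```python
from h import *
o=robot.get_obs();print(o["position"])
robot.grab_frame("scene")
for q in ("blue_jar","green_jar","yellow_jar","red_jar"):
    for d in robot.trace("scene",q)[:2]:
        ys,xs=np.nonzero(d["pixels"]);p=((xs.min()+xs.max())/2,(ys.min()+ys.max())/2);print(q,p,at("scene",p,.042 if q=="red_jar" else .045).round(3))
```

```text
[ 0.47682036 -0.04064444  0.1481297 ]
blue_jar (np.float64(262.5), np.float64(175.5)) [ 0.477 -0.042  0.045]
green_jar (np.float64(225.5), np.float64(160.0)) [ 0.462 -0.112  0.045]
green_jar (np.float64(193.5), np.float64(166.0)) [ 0.491 -0.158  0.045]
yellow_jar (np.float64(237.5), np.float64(127.5)) [ 0.376 -0.119  0.045]
yellow_jar (np.float64(192.5), np.float64(150.5)) [ 0.457 -0.174  0.045]
red_jar (np.float64(138.5), np.float64(248.5)) [ 0.663 -0.171  0.042]
```

Red stands about 5 mm from its compartment centre, within tolerance. Next is blue.

Request:
{"fn": "apply_moves", "kwargs": {"plan": [[0,-0.001,-0.03,0,0,0],[0,-0.001,-0.06,0,0,0],[0,-0.001,-0.09,0,0,0],[0,-0.001,-0.11,0,0,0],[0,-0.001,-0.117,0,0,0],[0,-0.001,-0.117,0,0,0],[0,-0.001,-0.117,0,0,0]]}}

```text
time: 9.53
position: [0.4771, -0.0428, 0.031]
eef_rot: [0.663, 0.748, -0.0, 0.0]
force: [-0.2, -0.8, 0.1]
opening: 0.088
finger_force: 0.0
```

Request:
{"fn": "apply_moves", "kwargs": {"plan": [[0,0,0,0,0,0],[0,0,0,0,0,0],[0,0,0,0,0,0],[0,0,0,0,0,0],[0,0,0,0,0,0],[0,0,0,0,0,0],[0,0,0,0,0,0],[0,0,0,0,0,0]], "claw": -1}}

```text
time: 10.2
position: [0.4765, -0.0421, 0.0307]
eef_rot: [0.663, 0.749, 0.0, -0.0]
force: [-0.9, -0.3, 1.9]
opening: 0.0398
finger_force: 15.0
```

Request:
{"fn": "apply_moves", "kwargs": {"plan": [[0,0,0.03,0,0,0],[0,0,0.06,0,0,0],[0,0,0.1,0,0,0],[0.03,-0.009,0.12,0,0,0],[0.06,-0.018,0.12,0,0,0],[0.09,-0.027,0.12,0,0,0],[0.12,-0.036,0.12,0,0,0],[0.15,-0.046,0.12,0,0,0],[0.176,-0.055,0.12,0,0,0],[0.176,-0.055,0.12,0,0,0]]}}

```text
time: 11.03
position: [0.6563, -0.0989, 0.1502]
eef_rot: [0.663, 0.748, -0.0, 0.002]
force: [0.3, -0.2, -0.8]
opening: 0.0396
finger_force: 15.0
```

Request:
{"fn": "apply_moves", "kwargs": {"plan": [[0,0,-0.03,0,0,0],[0,0,-0.06,0,0,0],[0,0,-0.085,0,0,0],[0,0,-0.1,0,0,0],[0,0,-0.11,0,0,0],[0,0,-0.117,0,0,0],[0,0,-0.122,0,0,0],[0,0,-0.122,0,0,0],[0,0,-0.122,0,0,0]]}}

```text
time: 11.78
position: [0.6531, -0.0972, 0.0295]
eef_rot: [0.663, 0.749, 0.0, 0.001]
force: [-0.0, -0.0, -0.7]
opening: 0.0397
finger_force: 15.0
```

Request:
{"fn": "apply_moves", "kwargs": {"plan": [[0,0,0,0,0,0],[0,0,0,0,0,0],[0,0,0,0,0,0],[0,0,0,0,0,0],[0,0,0,0,0,0],[0,0,0.02,0,0,0],[0,0,0.05,0,0,0],[0,0,0.08,0,0,0],[0,0,0.12,0,0,0],[0,0,0.12,0,0,0]], "claw": 1}}

```text
time: 12.62
position: [0.6567, -0.0986, 0.1565]
eef_rot: [0.663, 0.748, 0.003, 0.005]
force: [0.8, -1.4, 0.0]
opening: 0.0874
finger_force: 0.0
```

Request:
{"fn": "apply_moves", "kwargs": {"plan": [[-0.191,-0.014,0,0,0,0],[-0.191,-0.014,0,0,0,0],[-0.191,-0.014,0,0,0,0],[-0.191,-0.014,0,0,0,0],[-0.191,-0.014,0,0,0,0],[-0.191,-0.014,0,0,0,0],[-0.191,-0.014,0,0,0,0]]}}

```text
time: 13.2
position: [0.4608, -0.1111, 0.149]
eef_rot: [0.663, 0.748, 0.001, -0.0]
force: [0.8, 0.3, 0.2]
opening: 0.0876
finger_force: 0.0
```

Run:
```python
from h import *
o=robot.get_obs();print(o["position"])
save("scene","p2s")
for q in ("blue_jar","green_jar","yellow_jar","red_jar"):
    for d in robot.trace("scene",q)[:2]:
        ys,xs=np.nonzero(d["pixels"]);p=((xs.min()+xs.max())/2,(ys.min()+ys.max())/2);print(q,p,at("scene",p,.042 if q in("red_jar","blue_jar") else .045).round(3))
```

```text
[ 0.46079012 -0.11112099  0.14903768]
blue_jar (np.float64(188.5), np.float64(256.5)) [ 0.654 -0.098  0.042]
green_jar (np.float64(225.5), np.float64(160.0)) [ 0.462 -0.112  0.045]
yellow_jar (np.float64(237.5), np.float64(124.5)) [ 0.368 -0.122  0.045]
yellow_jar (np.float64(192.0), np.float64(150.5)) [ 0.457 -0.175  0.045]
red_jar (np.float64(224.5), np.float64(276.0)) [ 0.667 -0.039  0.042]
red_jar (np.float64(138.5), np.float64(248.5)) [ 0.663 -0.171  0.042]
```

View pics/p2s.png

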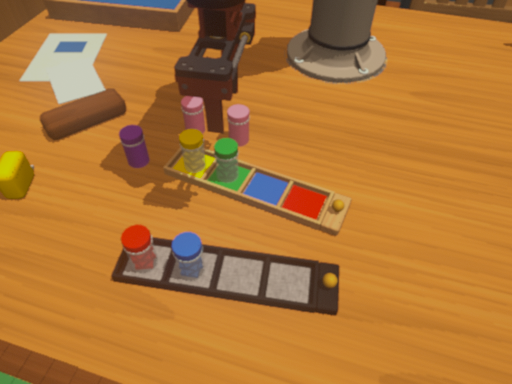

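Red (138,248) and blue (187,256) stand upright in the right compartments. The pink jar (238,125) is close to green's grasp, so I'll descend with the claw part-open.

Request:
{"fn": "apply_moves", "kwargs": {"plan": [[0.002,-0.001,0,0,0,0],[0.002,-0.001,-0.03,0,0,0],[0.002,-0.001,-0.06,0,0,0],[0.002,-0.001,-0.09,0,0,0],[0.002,-0.001,-0.11,0,0,0],[0.002,-0.001,-0.118,0,0,0],[0.002,-0.001,-0.118,0,0,0],[0.002,-0.001,-0.118,0,0,0]], "claw": 0.5}}

```text
time: 14.12
position: [0.4639, -0.1125, 0.0309]
eef_rot: [0.663, 0.748, -0.0, 0.0]
force: [-0.2, -0.4, 0.4]
opening: 0.0654
finger_force: 0.0
```

Request:
{"fn": "apply_moves", "kwargs": {"plan": [[0,0,0,0,0,0],[0,0,0,0,0,0],[0,0,0,0,0,0],[0,0,0,0,0,0],[0,0,0,0,0,0],[0,0,0,0,0,0],[0,0,0,0,0,0]], "claw": -1}}

```text
time: 14.7
position: [0.4638, -0.1121, 0.0313]
eef_rot: [0.663, 0.749, 0.0, 0.0]
force: [-1.3, 0.5, 7.0]
opening: 0.0397
finger_force: 15.0
```

Request:
{"fn": "apply_moves", "kwargs": {"plan": [[0,0,0.03,0,0,0],[0,0,0.06,0,0,0],[0,0,0.1,0,0,0],[0.03,0.014,0.12,0,0,0],[0.06,0.028,0.12,0,0,0],[0.09,0.042,0.12,0,0,0],[0.12,0.056,0.12,0,0,0],[0.15,0.07,0.12,0,0,0],[0.18,0.085,0.12,0,0,0],[0.18,0.085,0.12,0,0,0]]}}

```text
time: 15.53
position: [0.6485, -0.0217, 0.1502]
eef_rot: [0.661, 0.751, 0.002, 0.001]
force: [0.1, 1.2, -0.4]
opening: 0.0396
finger_force: 15.0
```

Request:
{"fn": "apply_moves", "kwargs": {"plan": [[-0.001,0,-0.03,0,0,0],[-0.001,0,-0.06,0,0,0],[-0.001,0,-0.085,0,0,0],[-0.001,0,-0.1,0,0,0],[-0.001,0,-0.11,0,0,0],[-0.001,0,-0.117,0,0,0],[-0.001,0,-0.122,0,0,0],[-0.001,0,-0.122,0,0,0],[-0.001,0,-0.122,0,0,0]]}}

```text
time: 16.28
position: [0.6431, -0.0272, 0.0295]
eef_rot: [0.663, 0.749, 0.0, 0.0]
force: [-0.3, 0.1, -1.9]
opening: 0.0399
finger_force: 15.0
```

Request:
{"fn": "apply_moves", "kwargs": {"plan": [[0,0,0,0,0,0],[0,0,0,0,0,0],[0,0,0,0,0,0],[0,0,0,0,0,0],[0,0,0,0,0,0],[0,0,0.02,0,0,0],[0,0,0.05,0,0,0],[0,0,0.08,0,0,0],[0,0,0.12,0,0,0],[0,0,0.12,0,0,0]], "claw": 0.6}}

```text
time: 17.12
position: [0.6468, -0.0281, 0.1562]
eef_rot: [0.663, 0.748, 0.004, 0.004]
force: [2.3, 0.2, 0.8]
opening: 0.0705
finger_force: 0.0
```

Request:
{"fn": "apply_moves", "kwargs": {"plan": [[-0.186,-0.147,0,0,0,0],[-0.186,-0.147,0,0,0,0],[-0.186,-0.147,0,0,0,0],[-0.186,-0.147,0,0,0,0],[-0.186,-0.147,0,0,0,0],[-0.186,-0.147,0,0,0,0],[-0.186,-0.147,0,0,0,0],[-0.186,-0.147,0,0,0,0]], "claw": 0.5}}

```text
time: 17.78
position: [0.4555, -0.1752, 0.149]
eef_rot: [0.664, 0.747, 0.0, 0.0]
force: [-0.2, -0.2, 0.6]
opening: 0.066
finger_force: 0.0
```

Run:
```python
from h import *
o=robot.get_obs();print(o["position"])
save("scene","p3s")
for q in ("blue_jar","green_jar","yellow_jar","red_jar"):
    for d in robot.trace("scene",q)[:2]:
        ys,xs=np.nonzero(d["pixels"]);p=((xs.min()+xs.max())/2,(ys.min()+ys.max())/2);print(q,p,at("scene",p,.045 if q=="yellow_jar" else .042).round(3))
```

```text
[ 0.45548933 -0.17519354  0.14899192]
blue_jar (np.float64(187.5), np.float64(256.5)) [ 0.654 -0.099  0.042]
blue_jar (np.float64(264.5), np.float64(188.5)) [ 0.501 -0.032  0.042]
green_jar (np.float64(239.5), np.float64(263.5)) [ 0.643 -0.026  0.042]
yellow_jar (np.float64(192.5), np.float64(150.5)) [ 0.457 -0.174  0.045]
yellow_jar (np.float64(132.5), np.float64(145.5)) [ 0.477 -0.279  0.045]
red_jar (np.float64(139.0), np.float64(248.5)) [ 0.663 -0.17   0.042]
red_jar (np.float64(239.0), np.float64(263.5)) [ 0.643 -0.027  0.042]
```

Request:
{"fn": "apply_moves", "kwargs": {"plan": [[0.0015,0.001,-0.03,0,0,0],[0.0015,0.001,-0.06,0,0,0],[0.0015,0.001,-0.09,0,0,0],[0.0015,0.001,-0.11,0,0,0],[0.0015,0.001,-0.118,0,0,0],[0.0015,0.001,-0.118,0,0,0],[0.0015,0.001,-0.118,0,0,0]]}}

```text
time: 18.62
position: [0.4585, -0.1731, 0.0309]
eef_rot: [0.663, 0.749, -0.0, 0.0]
force: [0.2, 0.1, 1.3]
opening: 0.0657
finger_force: 0.0
```

Request:
{"fn": "apply_moves", "kwargs": {"plan": [[0,0,0,0,0,0],[0,0,0,0,0,0],[0,0,0,0,0,0],[0,0,0,0,0,0],[0,0,0,0,0,0],[0,0,0,0,0,0],[0,0,0,0,0,0]], "claw": -1}}

```text
time: 19.2
position: [0.4584, -0.1731, 0.0313]
eef_rot: [0.663, 0.749, 0.0, 0.0]
force: [-0.9, 1.1, 7.0]
opening: 0.0396
finger_force: 15.0
```

Request:
{"fn": "apply_moves", "kwargs": {"plan": [[0,0,0.03,0,0,0],[0,0,0.06,0,0,0],[0,0,0.1,0,0,0],[0.022,0.027,0.13,0,0,0],[0.044,0.054,0.13,0,0,0],[0.066,0.081,0.13,0,0,0],[0.088,0.108,0.13,0,0,0],[0.11,0.135,0.13,0,0,0],[0.132,0.163,0.13,0,0,0],[0.154,0.19,0.13,0,0,0]]}}

```text
time: 20.03
position: [0.6126, 0.0187, 0.1606]
eef_rot: [0.663, 0.749, 0.0, -0.0]
force: [1.0, -0.5, -1.3]
opening: 0.0396
finger_force: 15.0
```

Request:
{"fn": "apply_moves", "kwargs": {"plan": [[0.0205,0.0255,0,0,0,0],[0.0205,0.0255,-0.03,0,0,0],[0.0205,0.0255,-0.06,0,0,0],[0.0205,0.0255,-0.09,0,0,0],[0.0205,0.0255,-0.11,0,0,0],[0.0205,0.0255,-0.12,0,0,0],[0.0205,0.0255,-0.127,0,0,0],[0.0205,0.0255,-0.132,0,0,0],[0.0205,0.0255,-0.132,0,0,0],[0.0205,0.0255,-0.132,0,0,0]]}}

```text
time: 20.87
position: [0.6333, 0.0423, 0.0297]
eef_rot: [0.663, 0.748, 0.001, 0.001]
force: [0.8, 0.6, -1.2]
opening: 0.0398
finger_force: 15.0
```

Request:
{"fn": "apply_moves", "kwargs": {"plan": [[0,0,0,0,0,0],[0,0,0,0,0,0],[0,0,0,0,0,0],[0,0,0,0,0,0],[0,0,0,0,0,0],[0,0,0.02,0,0,0],[0,0,0.05,0,0,0],[0,0,0.08,0,0,0],[0,0,0.12,0,0,0],[0,0,0.15,0,0,0]], "claw": 0.8}}

```text
time: 21.7
position: [0.6329, 0.042, 0.1814]
eef_rot: [0.663, 0.748, 0.0, 0.001]
force: [0.3, 0.0, 1.0]
opening: 0.0788
finger_force: 0.0
```

Request:
{"fn": "apply_moves", "kwargs": {"plan": [[-0.1,0.2,0.05,0,0,0],[-0.1,0.2,0.05,0,0,0],[-0.1,0.2,0.05,0,0,0],[-0.1,0.2,0.05,0,0,0],[-0.1,0.2,0.05,0,0,0],[-0.1,0.2,0.05,0,0,0],[-0.1,0.2,0.05,0,0,0],[-0.1,0.2,0.05,0,0,0]]}}

```text
time: 22.37
position: [0.5319, 0.2437, 0.2289]
eef_rot: [0.662, 0.75, 0.0, -0.0]
force: [0.6, -1.3, -0.5]
opening: 0.0791
finger_force: 0.0
```

Run:
```python
from h import *
o=robot.get_obs();print(o["position"])
save("top","p4t");save("scene","p4s")
cv2.imwrite("pics/p4.png",np.hstack([cv2.resize(cv2.imread(f"pics/p4{k}.png"),(400,300)) for k in "ts"]))
u=np.array([-.1419,.9899]);c=np.array([.6478,-.0618])
for q in ("blue_jar","green_jar","yellow_jar","red_jar"):
    for d in robot.trace("scene",q)[:3]:
        ys,xs=np.nonzero(d["pixels"]);p=((xs.min()+xs.max())/2,(ys.min()+ys.max())/2);w=at("scene",p,.042)[:2]-c;print(q,p,"tray x",round(w@[u[1],-u[0]],4),"y",round(w@u,4))
```

```text
[0.53193886 0.24367513 0.2289028 ]
blue_jar (np.float64(188.0), np.float64(256.5)) tray x 0.0008 y -0.037
blue_jar (np.float64(139.0), np.float64(248.5)) tray x -0.0006 y -0.1091
green_jar (np.float64(239.5), np.float64(263.5)) tray x 0.0001 y 0.0359
yellow_jar (np.float64(289.0), np.float64(271.0)) tray x 0.0006 y 0.1044
yellow_jar (np.float64(192.5), np.float64(115.0)) tray x -0.3022 y -0.1097
yellow_jar (np.float64(237.5), np.float64(124.5)) tray x -0.2887 y -0.0206
red_jar (np.float64(138.5), np.float64(248.5)) tray x -0.0004 y -0.1098
```

View pics/p4.png

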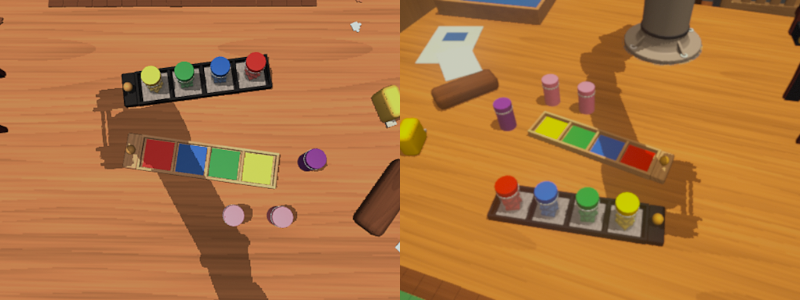

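All four jars stand upright in the black tray. From the ball outward they are yellow (150,75), green (184,72), blue (220,67) and red (256,62), with offsets of 5 mm or less.

```bash
python3 -c "
from rig import robot
print(robot.finish_job())"
```

```text
the job is handed in; nothing more can be done
None
```

All four jars stand upright in the black tray in mirrored order (yellow nearest the ball, then green, blue, red), each within about 5 mm of its compartment centre by my camera estimate; the job is handed in, with no verdict returned.

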